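# Set and lock the batch number on the tag marker

### The arm

A 6-joint arm with a two-finger parallel gripper is mounted at the origin on a cart in front of the work surface, level with it; the furniture and walls round the work are solid. World frame = base frame: x ahead of the robot, y to its left, z up, the work surface at z = 0. Lengths are in mm, angles in degrees, forces in N, time in s.
With the tool pointing down it reaches from about 350 to 850 mm from the base axis. Payload 8.1 kg.
Tool frame: the origin (TCP) lies midway between the tips of the shut fingers; the grasp point (between the pads) lies 19 mm behind it; z points along the fingers, y is the line along which they close (so a half turn about z gives the same grasp; the last joint's range is limited). The gripper opens to 85 mm and grips with 20 to 120 N. Pads are 22 mm wide; open, the fingers measure 114 mm over their backs; the gripper's body (76 mm by 85 mm) begins 54 mm behind the grasp point. The pads swing forward as they close: fully open they stand 13 mm farther back than shut.
Start: joints at [68.789, 7.471, 85.268, -0, 87.261, -4.893], TCP at [168.557, 575.842, 231.292] pointing down, gripper open.
Joint ranges: [-169.43, 169.43], [-51.17, 129.36], [1.28, 143.12], [-76.62, 256.62], [0, 156.53], [-152.29, 152.29]. Speed limits (degrees/s): [136.94, 136.94, 159.86, 180, 180, 180].

### API

Orientations are given as [roll, pitch, yaw] about the fixed x, y, z axes, in that order (R = Rz(yaw) Ry(pitch) Rx(roll)).
In Python, from bench import sense, snapshot, camera_params, hand_in, masks_of, pinpoint gives the robot as it stands.
- The arm moves only by the tool step_arm, never from a script. Its argument "targets" is a list of rows, each an object with "angular": the turn, a rotation vector about the tool's x, y, z scaled (see below), a list of three; "dp": the shift along the tool's x, y, z scaled (see below), a list of three; "fingers": the closure, from 0 (fully open) to 1 (shut). A call has exactly 8 rows; each row is the pose to reach, as a shift and turn from the pose commanded when the call began, along the tool's axes at that moment, turning the shorter way round; what a row does not reach only later rows make up. The controller multiplies each number of a shift by 0.2 m and each number of a turn by 180 degrees. A row lasts 1/8 s, in which the tool goes at most 62.5 mm and 10.7 degrees, less where a joint would pass 70% of its speed; a pose out of reach is approached as far as the arm can. A call with a number of a shift or a turn outside -1 to 1 is refused whole. A call with a gripper value outside its range is refused whole. The fingers move at their own pace and stop on an object; "newtons" is the grip in N (left out, the last holds). Time passes only in rows, so rows that repeat a pose let the fingers close, or fill a call up. It gives the time, the measured TCP pose, the force, the opening and the grip force at its end, in the units of the state.
- sense(): the state, without advancing time (a new reading comes with each control period).
- snapshot(name): name is "scene" or "top" or "wrist"; returns the picture (384x512x3 uint8, blue, green, red); there is no depth.
- camera_params(name): a dict with "vfov" (degrees; the focal length in pixels is half the picture's height over the tangent of half this angle, whatever the lens; pixels are square), "cx", "cy" (the principal point, pixels), "R" (3x3) and "t" (3): a world point X has camera coordinates R X + t. Camera axes: x right, y down, z forward; pixel columns grow to the right and rows downward; lengths in mm; the calibration is good to about 2 mm. The wrist camera is an equidistant fisheye: a pixel r from the principal point sees the ray r / f radians off the axis. A picture is of the moment at which its call begins: read the wrist's pose just before it. camera_params takes no time and is no camera call; for the wrist camera it gives the pose at the moment of the call.
- hand_in(): hands the job in; it is judged then, once.
Trained networks look in the newest picture that a camera, given by its name, has taken for a name from the list of things; names that differ only in an ending like _2 or _b are one class to them, and where a whole thing is asked for, a point or a joint stands for the part that bears it (a point fixed in the world has none). Each returns a list of dicts, best first, with "conf" (0 to 1); they miss things now and then, are a little off and sometimes report something else, mostly with a low value. They report only what shows in the picture. A call takes as long as a camera call.
- masks_of(camera, label): "pixels" (384x512 bool, what is visible of it) and "at" ([column, row] in pixels, amid what is visible of it).
- pinpoint(camera, label): "at" ([column, row] in pixels: a listed point, or the origin of a listed thing).
The state is a dict: "time": time; "joint_pos": joint angles; "qd": joint speeds; "joint_efforts": joint torques, N m; "tool_pos": TCP position; "tcp_rot": TCP orientation; "ft_force": force on the tool from outside, world axes, zero at the start; "wrist_torque": the same for the moment, N m; "finger_gap": finger opening in mm; "grip_force": force on a finger pad.
Only numpy, scipy, OpenCV 4.12 (cv2) and the standard library are available. Lean on these libraries where they do the work, as an engineer would, in place of code of your own. Each camera call takes 0.05 s, during which the arm holds its last target. There are 200 camera calls.

### The job

The next batch of cable tags is number 7. Gently roll the star wheel of the blue-grey tag marker until the 7 stands in the middle of its little window, then press the red lock plunger down until it is fully home, so that the number drum is locked on 7. Feel your way with a light hand: put no more than about 20 N on any part of the marker, and leave the other things on the bench where they are.

Things in the scene. Friction and masses are not known exactly. Their poses are not given: they have to be found in the camera images.
- tag_marker: hand tag marker screwed to the bench: dark base plate 140 (x) x 180 (y) x 14 mm, blue-grey cheeks, hood with window. Origin under the centre of the base plate; its -x points to its front (window side), z up; the drum's axle lies along its y, 88 mm above the bench. Highest point: the raised plunger, 180 mm. The short lever with black ball at the left rear is fixed, not used
- drum (a joint): angle of number drum and star wheel, rad. Number n (0 to 9) is centred in the window at n x 0.6283, so 7 at 4.398. Grows when the top of the star wheel moves away from the marker's front (to its +x). No clicks; stays where left, held by a brake of 0.22 N m (4 to 6 N at the lobes). Stops just below 0 and above 9. Push lobes near the top; one over 35 degrees in front of it tends to jam
- plunger (a joint): plunger travel, m: 0 up, 0.014 home (rigid stop; home from 0.0132). About 5 N friction; stays where left. Its round nose drops between two index teeth of the drum when a number is centred in the window. Drum up to about 0.13 rad off: pressing with up to 17 N wedges it into line. Further off: it jams on a tooth 3 to 5 mm down; turn the drum first
- wheel_centre (a point): centre of the black star wheel, on the axle, 88 mm above the bench, 66 mm from the marker's origin along its -y (right side). Hub radius 23 mm, width 24 mm; five lobes 72 degrees apart, 12 mm thick, 22 mm wide along the axle, tips at radius 65 mm. A lobe points straight up when an odd number is centred in the window. Nearest housing: bearing boss 36 mm left of this point
- window (a point): centre of the window, 24 mm wide, 23 mm tall, in the 45 degree face of the hood towards the marker's front; black numerals 14 mm tall on the white drum are read through it, red marks at both sides show its middle
- plunger_top (a point): middle of the top of the red plunger button, 28 mm across; moves with the plunger: 180 mm above the bench when up, 166 mm when home; 37 mm from the marker's origin along its +y. It is pressed straight down
- ferrule_box: blue and white closed box, 85 x 130 x 29 mm, lying on the bench left of the marker; origin under its centre
- pliers_orange: pliers with orange and black handles, 61 x 178 x 15 mm, lying on the bench right of the marker; origin under their centre
- tape_black: small roll of black tape lying flat, 51 x 48 x 19 mm, behind the marker to the left; origin under its centre
- flux_pot: round white pot with a black lid, 60 mm across, 36 mm high, behind the marker to the right; origin under its centre

How it is judged (in metres and radians):
On the way, in this order (a step that is already met when the one before it is completed fails the run):
1. the 7 stands in the window, the plunger still up (value of joint drum between 4.198 and 4.598 rad and value of joint plunger below 0.009 m), for 0.1 s.
2. the plunger is fully home (value of joint plunger above 0.0132 m), for 0.1 s.
At the end, for the whole second after the job is handed in: The drum stands locked on 7 (drum angle within 0.07 rad of 4.398) and the red plunger is fully home (pressed in more than 13.2 of its 14 mm); the ferrule box, pliers, tape and pot are within 20 mm of where they were (value of joint drum between 4.328 and 4.468 rad and value of joint plunger above 0.0132 m and distance of each of ferrule_box, pliers_orange, tape_black, flux_pot from where it was at the start of the episode below 0.02 m); the robot touches nothing.
It fails at once if more than 22 N is put on the tag marker (housing, star wheel or plunger) (contact force between any of the fingers, the arm and tag_marker above 22 N).
It fails at once if another thing on the bench is moved more than 20 mm (distance of any of ferrule_box, pliers_orange, tape_black, flux_pot from where it was at the start of the episode above 0.02 m).
It also fails if it takes over 72 s, if anything falls off the work surface, if the arm or the gripper's body presses on something with over 40 N, if the wrist force passes 120 N, or if a joint passes its speed limit or range.

## Working session

There is one attempt and no reset: what is moved stays moved. The work goes in short steps, Python scripts to look and compute and a tool call to move; the robot and the scene stay as the last step left them, time stands still between calls to the robot, and variables do not carry over. Pictures are saved under pics/ and viewed, at most 10 in all, crops included, and the job is handed in when it is done.

Besides the shell and the picture viewer there is one more tool, called after "Call:" as name(argument=value, ...), one argument or row to a line, values as JSON. step_arm: Moves the arm, as the interface text tells. Its arguments: {"type":"object","properties":{"targets":{"type":"array","items":{"type":"object","properties":{"angular":{"type":"array","items":{"type":"number","minimum":-1,"maximum":1}},"dp":{"type":"array","items":{"type":"number","minimum":-1,"maximum":1}},"fingers":{"type":"number"}}}},"newtons":{"type":"number"}},"required":["targets"]}

```bash
mkdir -p pics; cat > h.py <<'E'
import numpy as np, cv2
from bench import *
def ray(cam,px,P=None):
    P=P or camera_params(cam); f=192/np.tan(np.radians(P['vfov']/2))
    u=np.array([px[0]-P['cx'],px[1]-P['cy']],float)
    if cam=='wrist':
        r=np.hypot(*u); th=r/f; d=np.array([*(u/max(r,1e-9)*np.sin(th)),np.cos(th)])
    else: d=np.array([u[0]/f,u[1]/f,1]); d/=np.linalg.norm(d)
    R=np.array(P['R']);t=np.array(P['t'])
    return -R.T@t, R.T@d
def tri(rs):
    A=sum(np.eye(3)-np.outer(d,d) for o,d in rs);b=sum((np.eye(3)-np.outer(d,d))@o for o,d in rs)
    X=np.linalg.solve(A,b); return X,[np.linalg.norm((np.eye(3)-np.outer(d,d))@(X-o)) for o,d in rs]
def atz(r,z): o,d=r; return o+d*(z-o[2])/d[2]
E
python3 - <<'E'
from h import *
s=sense();print(s['time'],s['tool_pos'],s['tcp_rot'],s['ft_force'])
im={}
Ps={}
for c in('scene','top','wrist'): Ps[c]=camera_params(c); im[c]=snapshot(c)
cv2.imwrite('pics/a.png',cv2.resize(np.hstack([im['scene'],im['top']]),(800,300)))
cv2.imwrite('pics/s.png',im['scene']); 
for l,z in(('tag_marker',0),('wheel_centre',88),('plunger_top',180),('window',None)):
    rs=[]
    for c in im:
        q=pinpoint(c,l)
        if q:
            r=ray(c,q[0]['at'],Ps[c]); print(l,c,np.round(q[0]['at']),q[0]['conf'], z is not None and atz(r,z).round(1))
            if q[0]['conf']>.4: rs.append(r)
    if len(rs)>1: print(l,tri(rs))
for c in Ps: print(c,ray(c,(256,192),Ps[c]))
E
```

```text
0.0 [168.34873513 575.32492198 230.25202312] [-1.79895017e+02 -8.25621284e-03  1.63683732e+02] [-0.14760903  0.33368126  0.13859859]
tag_marker scene [260. 254.] 0.69 [556.2  69.9   0. ]
tag_marker top [247. 202.] 0.58 [567.2  63.    0. ]
tag_marker wrist [ 96. 381.] 0.85 [560.   68.7   0. ]
tag_marker (array([564.02903424,  64.00491796,  -5.80408236]), [np.float64(5.587920392457488), np.float64(4.096578773351275), np.float64(2.256132421324601)])
wheel_centre scene [276. 220.] 0.64 [555.4   5.3  88. ]
wheel_centre top [268. 204.] 0.77 [550.5  -4.6  88. ]
wheel_centre (array([555.97692194,  -3.22625304,  76.96682031]), [np.float64(4.1766438664034915), np.float64(4.1766438664035395)])
plunger_top scene [252. 219.] 0.48 [562.1 101.  180. ]
plunger_top top [233. 193.] 0.38 [566.5  98.3 180. ]
window scene [270. 234.] 0.59 False
window top [247. 211.] 0.68 False
window (array([528.29250463,  62.53688834, 108.54308986]), [np.float64(3.8146765066235124), np.float64(3.814676506623411)])
scene (array([242.33342633, 500.26115728, 839.41452374]), array([ 0.40942655, -0.53068592, -0.74212017]))
top (array([ 359.55563842,   22.80570147, 1382.58439574]), array([ 0.17335344,  0.00765082, -0.98482996]))
wrist (array([ 93.51839367, 597.99177545, 372.59827068]), array([ 0.29857929, -0.08382475, -0.95069649]))
```

View pics/a.png

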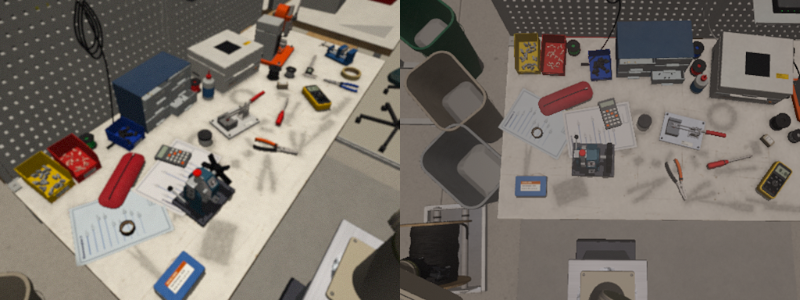

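Wheel is right of the marker (about 553,0), plunger near (564,100), and the marker is nearly unrotated. Next I move to a close view from the front.

Call:
step_arm(
  targets=[
    {"dp": [-0.12, -0.12, 0], "fingers": 1},
    {"dp": [-0.3, -0.3, 0], "fingers": 1},
    {"dp": [-0.5, -0.5, 0], "fingers": 1},
    {"dp": [-0.7, -0.7, 0], "fingers": 1},
    {"dp": [-0.85, -0.85, 0], "fingers": 1},
    {"dp": [-0.95, -0.95, 0], "fingers": 1},
    {"dp": [-1, -1, 0], "fingers": 1},
    {"dp": [-1, -1, 0], "fingers": 1},
  ],
  newtons=40,
)

```text
validation failed for argument at $.ta...
```

Call:
step_arm(
  targets=[
    {"dp": [-0.12, -0.12, 0], "fingers": 1},
    {"dp": [-0.3, -0.3, 0], "fingers": 1},
    {"dp": [-0.5, -0.5, 0], "fingers": 1},
    {"dp": [-0.7, -0.7, 0], "fingers": 1},
    {"dp": [-0.85, -0.85, -0.02], "fingers": 1},
    {"dp": [-1, -1, -0.05], "angular": [0, 0, -0.02], "fingers": 1},
    {"dp": [-1, -1, -0.05], "angular": [0, 0, -0.057], "fingers": 1},
    {"dp": [-1, -1, -0.05], "angular": [0, 0, -0.057], "fingers": 1},
  ],
)

```text
validation failed for argument at $.ta...
```

Call:
step_arm(
  targets=[
    {"angular": [0, 0, 0], "dp": [-0.12, -0.12, 0], "fingers": 1},
    {"angular": [0, 0, 0], "dp": [-0.3, -0.3, 0], "fingers": 1},
    {"angular": [0, 0, 0], "dp": [-0.5, -0.5, 0], "fingers": 1},
    {"angular": [0, 0, 0], "dp": [-0.7, -0.7, 0], "fingers": 1},
    {"angular": [0, 0, 0], "dp": [-0.85, -0.85, 0], "fingers": 1},
    {"angular": [0, 0, 0], "dp": [-0.95, -0.95, 0], "fingers": 1},
    {"angular": [0, 0, 0], "dp": [-1, -1, 0], "fingers": 1},
    {"angular": [0, 0, 0], "dp": [-1, -1, 0], "fingers": 1},
  ],
  newtons=40,
)

```text
time: 1.75
tool_pos: [304.6, 327.6, 231.5]
tcp_rot: [180.0, 0.0, 163.6]
ft_force: [-0.5, 0.5, 0.2]
finger_gap: -0.1
grip_force: 0.0
```

Call:
step_arm(
  targets=[
    {"angular": [0, 0, 0], "dp": [-0.12, -0.12, 0], "fingers": 1},
    {"angular": [0, 0, 0], "dp": [-0.3, -0.3, 0], "fingers": 1},
    {"angular": [0, 0, 0], "dp": [-0.5, -0.5, 0], "fingers": 1},
    {"angular": [0, 0, 0], "dp": [-0.7, -0.7, 0], "fingers": 1},
    {"angular": [0, 0, 0], "dp": [-0.85, -0.85, -0.02], "fingers": 1},
    {"angular": [0, 0, -0.02], "dp": [-1, -1, -0.05], "fingers": 1},
    {"angular": [0, 0, -0.057], "dp": [-1, -1, -0.05], "fingers": 1},
    {"angular": [0, 0, -0.057], "dp": [-1, -1, -0.05], "fingers": 1},
  ],
)

```text
time: 2.75
tool_pos: [440.3, 80.2, 241.2]
tcp_rot: [180.0, -0.0, 173.9]
ft_force: [-0.2, 0.2, -0.1]
finger_gap: 0.0
grip_force: 0.0
```

```bash
cat > look.py <<'E'
import sys
from h import *
P=camera_params('wrist'); im=snapshot('wrist'); cv2.imwrite('pics/%s.png'%sys.argv[1],im)
s=sense();print(s['time'],s['tool_pos'].round(1) if hasattr(s['tool_pos'],'round') else s['tool_pos'],s['tcp_rot'])
import pickle
D={}
for l,z in(('tag_marker',0),('wheel_centre',88),('plunger_top',180),('window',117)):
    q=pinpoint('wrist',l)
    if q: r=ray('wrist',q[0]['at'],P); D[l]=r; print(l,np.round(q[0]['at'],1),q[0]['conf'],atz(r,z).round(1))
pickle.dump((D,P),open(sys.argv[1]+'.pkl','wb'))
E
python3 look.py w1
```

```text
2.8 [440.1  80.5 241.1] [ 1.79982738e+02 -2.89887604e-02  1.73853177e+02]
tag_marker [250.2 241.5] 0.9 [561.3  61.8   0. ]
wheel_centre [195.3 276. ] 0.93 [556.7  -3.1  88. ]
```

View pics/w1.png

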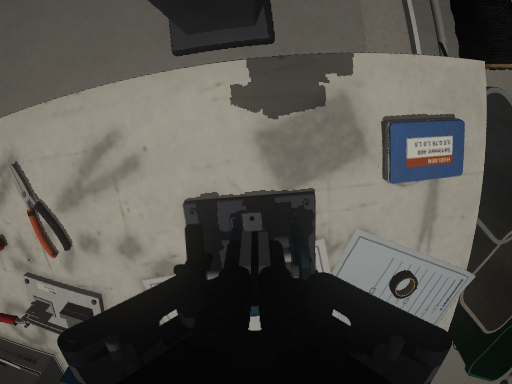

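The gripper hides the marker in this view: the marker sits at about (250,241), behind the fingers. I turn the tool so the camera stands beside the gripper, in front of the window.

Call:
step_arm(
  targets=[
    {"angular": [0, 0, 0.055], "dp": [0, -0.1, 0.02], "fingers": 1},
    {"angular": [0, 0, 0.11], "dp": [0, -0.25, 0.05], "fingers": 1},
    {"angular": [0, 0, 0.165], "dp": [0, -0.4, 0.1], "fingers": 1},
    {"angular": [0, 0, 0.22], "dp": [0, -0.5, 0.15], "fingers": 1},
    {"angular": [0, 0, 0.28], "dp": [0, -0.5, 0.2], "fingers": 1},
    {"angular": [0, 0, 0.34], "dp": [0, -0.5, 0.2], "fingers": 1},
    {"angular": [0, 0, 0.4], "dp": [0, -0.5, 0.2], "fingers": 1},
    {"angular": [0, 0, 0.456], "dp": [0, -0.5, 0.2], "fingers": 1},
  ],
)

```text
time: 4.0
tool_pos: [429.5, -19.4, 201.3]
tcp_rot: [180.0, -0.0, 91.5]
ft_force: [-0.1, 0.1, 1.2]
finger_gap: -0.3
grip_force: 0.0
```

```bash
python3 look.py w2
```

```text
4.05 [429.5 -19.4 201.3] [ 1.79992584e+02 -2.74155353e-03  9.09907140e+01]
tag_marker [364.4 101. ] 0.81 [557.6  63.4   0. ]
wheel_centre [390.  171.3] 0.63 [557.3  -1.1  88. ]
plunger_top [466.1  57.2] 0.67 [562.2  99.7 180. ]
window [380.5  94.3] 0.82 [526.7  68.6 117. ]
```

View pics/w2.png

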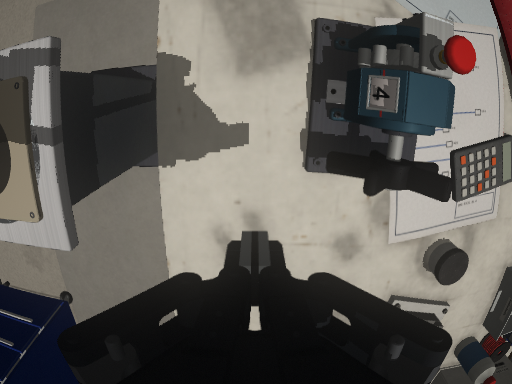

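```bash
python3 - <<'E'
import cv2
im=cv2.imread('pics/w2.png')
cv2.imwrite('pics/c2.png',cv2.resize(im[10:210,295:475],None,fx=3,fy=3,interpolation=cv2.INTER_CUBIC))
E
```

```text
(no output)
```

View pics/c2.png

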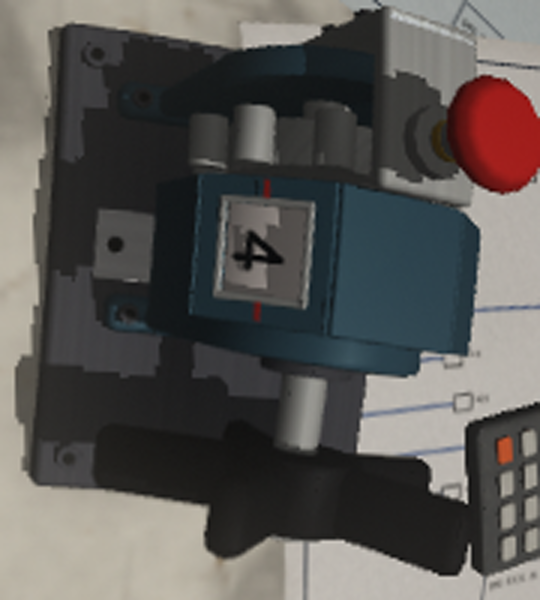

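The window shows a 4 close to centred, at about (380,94) in the full picture. The star wheel is at about (390,172). I'll fit the wheel's angle from the lobes.

```bash
cat > fit.py <<'E'
import sys,pickle
from h import *
from itertools import product
from scipy.optimize import minimize
def proj(X,P):
    f=192/np.tan(np.radians(P['vfov']/2)); c=X@np.array(P['R']).T+np.array(P['t'])
    r=np.hypot(c[:,0],c[:,1]); th=np.arctan2(r,c[:,2])
    return np.c_[P['cx']+f*th*c[:,0]/r,P['cy']+f*th*c[:,1]/r]
def sil(C,yaw,a,P):
    ex=np.array([np.cos(yaw),np.sin(yaw),0]);ey=np.array([-np.sin(yaw),np.cos(yaw),0]);ez=np.array([0,0,1.])
    m=np.zeros((384*4,512*4),np.uint8)
    def fill(pts):
        h=cv2.convexHull(((proj(np.array(pts),P)+.5)*4).astype(np.int32)); cv2.fillConvexPoly(m,h,1)
    for k in range(5):
        t=a+k*2*np.pi/5; u=np.sin(t)*ex+np.cos(t)*ez; v=np.cos(t)*ex-np.sin(t)*ez
        fill([C+r*u+w*v+y*ey for r,w,y in product((15,65),(-6,6),(-11,11))])
    fill([C+23*(np.cos(t)*ex+np.sin(t)*ez)+y*ey for t in np.linspace(0,6.28,24) for y in(-12,12)])
    return cv2.resize(m.astype(np.float32),(512,384),interpolation=cv2.INTER_AREA)
def fit(im,P,C0,yaw,roi,free=True):
    g=im.max(2).astype(float); D=np.clip((75-g)/30,0,1); c0,r0,c1,r1=roi; 
    def cost(p):
        s=sil(C0+np.array([p[1],p[2],0]),yaw,p[0],P); return np.abs(s-D)[r0:r1,c0:c1].mean()
    best=min(((cost([np.radians(a),0,0]),a) for a in range(-36,36,3)))
    res=minimize(cost,[np.radians(best[1]),0,0],method='Nelder-Mead',options=dict(initial_simplex=[[np.radians(best[1]),0,0],[np.radians(best[1]+4),0,0],[np.radians(best[1]),4,0],[np.radians(best[1]),0,4]]))
    return best,res.x,res.fun,D
E
python3 - <<'E'
from fit import *
D2,P=pickle.load(open('w2.pkl','rb'));D1,_=pickle.load(open('w1.pkl','rb'))
for l in('wheel_centre','tag_marker'): print(l,tri([D1[l],D2[l]]))
im=cv2.imread('pics/w2.png')
C=np.array([557,-2,88.]);yaw=np.radians(-3)
roi=(315,148,452,208)
b,x,f,D=fit(im,P,C,yaw,roi); print(b,np.degrees(x[0]),x[1:],f)
s=sil(C+np.array([x[1],x[2],0]),yaw,x[0],P)
o=im.copy(); cs,_=cv2.findContours((s>.5).astype(np.uint8),0,2); o=cv2.resize(o[130:220,295:475],None,fx=4,fy=4)
for c in cs: cv2.polylines(o,[((c-[295,130])*4+2)],True,(0,255,0))
cv2.imwrite('pics/f2.png',o)
q=proj(np.array([[429.5+dx,-19.4+dy,201.3] for dx in(-12,12) for dy in(-11,11)]),P);print(q)
E
```

```text
wheel_centre (array([555.15488298,  -1.21689645,  91.20504709]), [np.float64(1.0258403579315607), np.float64(1.0258403579316495)])
tag_marker (array([548.45984018,  63.30653331,  24.39399618]), [np.float64(0.29604008927954867), np.float64(0.29604008927950787)])
(np.float64(0.12663067721005677), 33) 35.246787424538105 [-2.12648158  3.15697917] 0.07915145985401462
[[233.8445976  263.62701586]
 [233.73433282 228.26496433]
 [276.74162841 264.55109447]
 [279.1482289  229.31458386]]
```

View pics/f2.png

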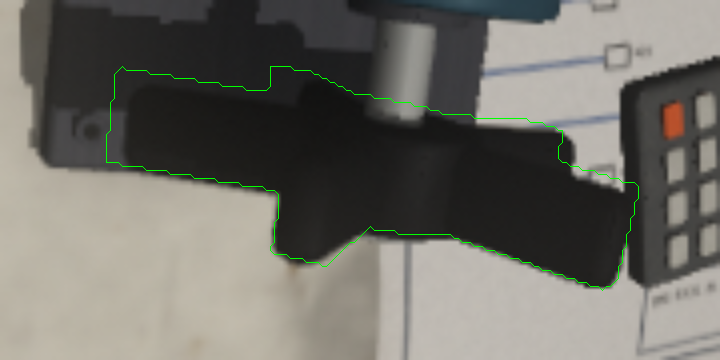

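The fit is good. The wheel centre is near (556,0,88), the marker's yaw is about −3°, and the lobes stand at +35° and −37°, so the drum is at about 4. It has to turn +108°. I'll go above the gap between the two top lobes and push the rear one backward along an arc.

Call:
step_arm(
  targets=[
    {"angular": [0, 0, 0.01], "dp": [0.01, 0.08, 0], "fingers": 1},
    {"angular": [0, 0, 0.022], "dp": [0.03, 0.2, 0.02], "fingers": 1},
    {"angular": [0, 0, 0.022], "dp": [0.05, 0.35, 0.05], "fingers": 1},
    {"angular": [0, 0, 0.022], "dp": [0.07, 0.5, 0.1], "fingers": 1},
    {"angular": [0, 0, 0.022], "dp": [0.073, 0.6, 0.1], "fingers": 1},
    {"angular": [0, 0, 0.022], "dp": [0.073, 0.66, 0.1], "fingers": 1},
    {"angular": [0, 0, 0.022], "dp": [0.073, 0.67, 0.1], "fingers": 1},
    {"angular": [0, 0, 0.022], "dp": [0.073, 0.67, 0.1], "fingers": 1},
  ],
)

```text
time: 5.25
tool_pos: [562.6, -1.0, 181.4]
tcp_rot: [-180.0, 0.0, 87.9]
ft_force: [-0.2, 0.5, -0.0]
finger_gap: -0.4
grip_force: 0.0
```

```bash
python3 look.py w3
```

```text
5.3 [562.6  -1.  181.5] [1.79999550e+02 3.40803118e-03 8.79228151e+01]
tag_marker [247.9 109. ] 0.6 [557.2  65.3   0. ]
wheel_centre [246.6 190.4] 0.86 [555.4   1.6  88. ]
plunger_top [245.4  49.3] 0.56 [561.2 100.8 180. ]
window [194.8 108. ] 0.66 [523.   72.3 117. ]
```

View pics/w3.png

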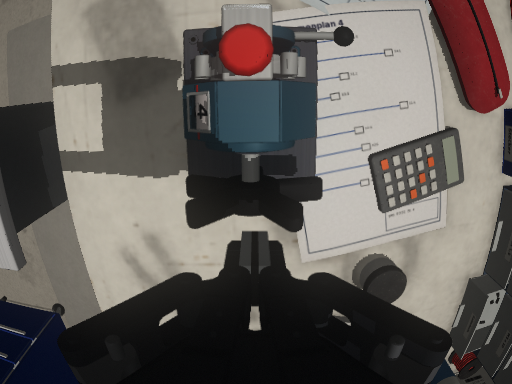

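The 4 is at (199,113), the wheel V-shape at (250,198), and the fingers are just in front of it at (254,240), aligned with the measurement. Descending between the lobes.

Call:
step_arm(
  targets=[
    {"angular": [0, 0, 0], "dp": [0, 0, 0.03], "fingers": 1},
    {"angular": [0, 0, 0], "dp": [0, 0, 0.07], "fingers": 1},
    {"angular": [0, 0, 0], "dp": [0, 0, 0.11], "fingers": 1},
    {"angular": [0, 0, 0], "dp": [0, 0, 0.15], "fingers": 1},
    {"angular": [0, 0, 0], "dp": [0, 0, 0.19], "fingers": 1},
    {"angular": [0, 0, 0], "dp": [0, 0, 0.22], "fingers": 1},
    {"angular": [0, 0, 0], "dp": [0, 0, 0.235], "fingers": 1},
    {"angular": [0, 0, 0], "dp": [0, 0, 0.235], "fingers": 1},
  ],
)

```text
time: 6.5
tool_pos: [562.9, -0.9, 134.1]
tcp_rot: [-180.0, 0.0, 87.9]
ft_force: [0.2, 0.2, 0.4]
finger_gap: 0.2
grip_force: 0.0
```

Call:
step_arm(
  targets=[
    {"angular": [0, 0, 0], "dp": [0, 0.02, 0.004], "fingers": 1},
    {"angular": [0, 0, 0], "dp": [0, 0.04, 0.008], "fingers": 1},
    {"angular": [0, 0, 0], "dp": [0, 0.055, 0.014], "fingers": 1},
    {"angular": [0, 0, 0], "dp": [0, 0.065, 0.02], "fingers": 1},
    {"angular": [0, 0, 0], "dp": [0, 0.074, 0.027], "fingers": 1},
    {"angular": [0, 0, 0], "dp": [0, 0.083, 0.035], "fingers": 1},
    {"angular": [0, 0, 0], "dp": [0, 0.092, 0.042], "fingers": 1},
    {"angular": [0, 0, 0], "dp": [0, 0.1, 0.05], "fingers": 1},
  ],
)

```text
time: 7.5
tool_pos: [583.7, -1.6, 125.0]
tcp_rot: [179.9, -0.0, 87.9]
ft_force: [-1.6, 1.3, 5.8]
finger_gap: -0.2
grip_force: 2.6
```

```bash
python3 look.py w4
```

```text
7.55 [583.9  -1.6 124.8] [ 1.79896443e+02 -4.77291582e-03  8.79020839e+01]
tag_marker [225.1 113.5] 0.9 [559.4  63.6   0. ]
wheel_centre [217.3 220.1] 0.82 [558.6  -0.9  88. ]
plunger_top [166.7  19.1] 0.62 [560.7 102.4 180. ]
```

View pics/w4.png

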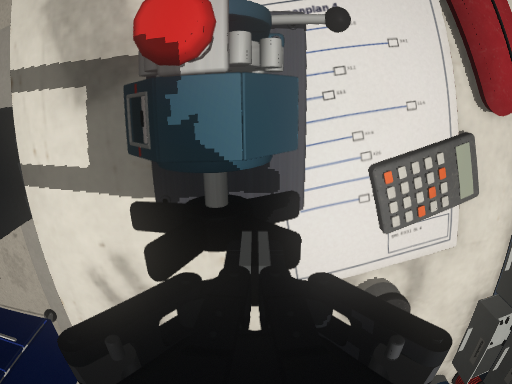

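Contact is about 6 N, with the finger on the rear lobe at (275,235) in the picture. I continue along the arc.

Call:
step_arm(
  targets=[
    {"angular": [0, 0, 0], "dp": [0, 0.008, 0.008], "fingers": 1},
    {"angular": [0, 0, 0], "dp": [0, 0.016, 0.016], "fingers": 1},
    {"angular": [0, 0, 0], "dp": [0, 0.023, 0.025], "fingers": 1},
    {"angular": [0, 0, 0], "dp": [0, 0.03, 0.034], "fingers": 1},
    {"angular": [0, 0, 0], "dp": [0, 0.036, 0.043], "fingers": 1},
    {"angular": [0, 0, 0], "dp": [0, 0.042, 0.053], "fingers": 1},
    {"angular": [0, 0, 0], "dp": [0, 0.048, 0.064], "fingers": 1},
    {"angular": [0, 0, 0], "dp": [0, 0.054, 0.076], "fingers": 1},
  ],
)

```text
time: 8.75
tool_pos: [595.2, -2.0, 110.1]
tcp_rot: [179.8, -0.0, 87.9]
ft_force: [2.5, 0.1, 6.9]
finger_gap: -0.1
grip_force: 2.7
```

Call:
step_arm(
  targets=[
    {"angular": [0, 0, 0], "dp": [0, -0.01, -0.04], "fingers": 1},
    {"angular": [0, 0, 0], "dp": [0, -0.015, -0.12], "fingers": 1},
    {"angular": [0, 0, 0], "dp": [0, -0.015, -0.2], "fingers": 1},
    {"angular": [0, 0, 0], "dp": [0, -0.015, -0.3], "fingers": 1},
    {"angular": [0, 0, 0], "dp": [0, -0.1, -0.36], "fingers": 1},
    {"angular": [0, 0, 0], "dp": [0, -0.2, -0.36], "fingers": 1},
    {"angular": [0, 0, 0], "dp": [0, -0.29, -0.36], "fingers": 1},
    {"angular": [0, 0, 0], "dp": [0, -0.29, -0.36], "fingers": 1},
  ],
)

```text
time: 9.75
tool_pos: [535.6, 0.1, 182.5]
tcp_rot: [179.9, 0.0, 87.9]
ft_force: [0.2, -0.2, 0.7]
finger_gap: -0.0
grip_force: 0.0
```

```bash
python3 look.py w5; cat > ang.py <<'E'
import sys
from fit import *
n,yaw=sys.argv[1],np.radians(-3.2)
D,P=pickle.load(open(n+'.pkl','rb')); im=cv2.imread('pics/%s.png'%n); C=np.array([556,0.5,88.])
q=proj(np.array([C+[dx,dy,dz] for dx in(-65,65) for dy in(-14,20) for dz in(-20,60)]),P)
roi=[int(v) for v in (*q.min(0),*q.max(0))]; roi[3]=min(roi[3],236); print(roi)
b,x,f,Dk=fit(im,P,C,yaw,roi); print(b,'angle',np.degrees(x[0]),x[1:],f)
s=sil(C+np.array([x[1],x[2],0]),yaw,x[0],P)
cs,_=cv2.findContours((s>.5).astype(np.uint8),0,2); o=cv2.resize(im[60:270,140:360],None,fx=3,fy=3)
for c in cs: cv2.polylines(o,[((c-[140,60])*3+1)],True,(0,255,0))
cv2.imwrite('pics/f%s.png'%n,o)
E
python3 ang.py w3;python3 ang.py w5
```

```text
9.8 [536.3   0.  182.4] [1.79890592e+02 5.97518628e-03 8.78992076e+01]
tag_marker [274.3 109.8] 0.79 [559.   64.5   0. ]
wheel_centre [279.5 190.6] 0.85 [556.    1.1  88. ]
plunger_top [300.9  50.2] 0.59 [560.8 101.2 180. ]
window [236.4 110. ] 0.89 [525.   70.2 117. ]
[144, 160, 345, 236]
(np.float64(0.153254287771668), 30) angle 28.840252955662148 [4.48617786 2.48019462] 0.12838166623025224
[184, 161, 382, 236]
(np.float64(0.1171938832772166), 0) angle -0.9230739668279355 [1.93336759 1.02322635] 0.10593294051627386
```

View pics/fw5.png

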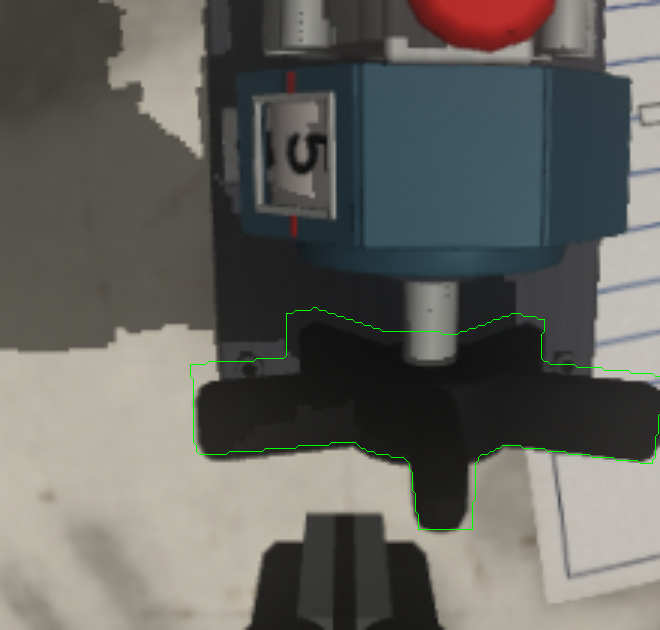

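The window shows 5 (near (242,112)), one lobe points straight up, and the fingers are in front of it. Next I push this lobe from 0° to +72°, which brings the drum to 7.

Call:
step_arm(
  targets=[
    {"angular": [0, 0, 0], "dp": [0, -0.02, 0], "fingers": 1},
    {"angular": [0, 0, 0], "dp": [0, -0.02, 0.05], "fingers": 1},
    {"angular": [0, 0, 0], "dp": [0, -0.02, 0.1], "fingers": 1},
    {"angular": [0, 0, 0], "dp": [0, -0.02, 0.15], "fingers": 1},
    {"angular": [0, 0, 0], "dp": [0, -0.02, 0.19], "fingers": 1},
    {"angular": [0, 0, 0], "dp": [0, -0.02, 0.22], "fingers": 1},
    {"angular": [0, 0, 0], "dp": [0, -0.02, 0.22], "fingers": 1},
    {"angular": [0, 0, 0], "dp": [0, -0.02, 0.22], "fingers": 1},
  ],
)

```text
time: 11.0
tool_pos: [532.1, 0.2, 137.5]
tcp_rot: [180.0, 0.0, 87.9]
ft_force: [-0.5, -0.7, -0.5]
finger_gap: -0.1
grip_force: 0.0
```

Call:
step_arm(
  targets=[
    {"angular": [0, 0, 0], "dp": [0, 0.025, 0], "fingers": 1},
    {"angular": [0, 0, 0], "dp": [0, 0.045, 0], "fingers": 1},
    {"angular": [0, 0, 0], "dp": [0, 0.06, 0], "fingers": 1},
    {"angular": [0, 0, 0], "dp": [0, 0.075, 0], "fingers": 1},
    {"angular": [0, 0, 0], "dp": [0, 0.09, 0], "fingers": 1},
    {"angular": [0, 0, 0], "dp": [0, 0.107, 0], "fingers": 1},
    {"angular": [0, 0, 0], "dp": [0, 0.124, 0.004], "fingers": 1},
    {"angular": [0, 0, 0], "dp": [0, 0.14, 0.008], "fingers": 1},
  ],
)

```text
time: 12.0
tool_pos: [560.2, -0.7, 135.6]
tcp_rot: [180.0, -0.0, 87.9]
ft_force: [-3.2, 1.6, 2.4]
finger_gap: 0.2
grip_force: 2.1
```

Call:
step_arm(
  targets=[
    {"angular": [0, 0, 0], "dp": [0, 0.016, 0.005], "fingers": 1},
    {"angular": [0, 0, 0], "dp": [0, 0.032, 0.01], "fingers": 1},
    {"angular": [0, 0, 0], "dp": [0, 0.047, 0.016], "fingers": 1},
    {"angular": [0, 0, 0], "dp": [0, 0.062, 0.024], "fingers": 1},
    {"angular": [0, 0, 0], "dp": [0, 0.076, 0.032], "fingers": 1},
    {"angular": [0, 0, 0], "dp": [0, 0.09, 0.042], "fingers": 1},
    {"angular": [0, 0, 0], "dp": [0, 0.102, 0.052], "fingers": 1},
    {"angular": [0, 0, 0], "dp": [0, 0.114, 0.062], "fingers": 1},
  ],
)

```text
time: 13.0
tool_pos: [583.4, -1.7, 123.6]
tcp_rot: [179.9, -0.0, 87.9]
ft_force: [-1.9, 2.2, 6.0]
finger_gap: 0.0
grip_force: 2.7
```

Call:
step_arm(
  targets=[
    {"angular": [0, 0, 0], "dp": [0, 0.008, 0.007], "fingers": 1},
    {"angular": [0, 0, 0], "dp": [0, 0.016, 0.015], "fingers": 1},
    {"angular": [0, 0, 0], "dp": [0, 0.024, 0.024], "fingers": 1},
    {"angular": [0, 0, 0], "dp": [0, 0.031, 0.033], "fingers": 1},
    {"angular": [0, 0, 0], "dp": [0, 0.038, 0.043], "fingers": 1},
    {"angular": [0, 0, 0], "dp": [0, 0.045, 0.054], "fingers": 1},
    {"angular": [0, 0, 0], "dp": [0, 0.051, 0.066], "fingers": 1},
    {"angular": [0, 0, 0], "dp": [0, 0.057, 0.077], "fingers": 1},
  ],
)

```text
time: 14.0
tool_pos: [595.2, -1.9, 108.4]
tcp_rot: [179.8, -0.0, 87.9]
ft_force: [0.1, 3.1, 5.8]
finger_gap: -0.0
grip_force: 2.6
```

Call:
step_arm(
  targets=[
    {"angular": [0, 0, 0], "dp": [0, -0.01, -0.04], "fingers": 1},
    {"angular": [0, 0, 0], "dp": [0, -0.015, -0.12], "fingers": 1},
    {"angular": [0, 0, 0], "dp": [0, -0.015, -0.2], "fingers": 1},
    {"angular": [0, 0, 0], "dp": [0, -0.015, -0.3], "fingers": 1},
    {"angular": [0, 0, 0], "dp": [0, -0.1, -0.38], "fingers": 1},
    {"angular": [0, 0, 0], "dp": [0, -0.2, -0.42], "fingers": 1},
    {"angular": [0, 0, 0], "dp": [0, -0.29, -0.42], "fingers": 1},
    {"angular": [0, 0, 0], "dp": [0, -0.29, -0.42], "fingers": 1},
  ],
)

```text
time: 15.0
tool_pos: [535.9, 0.0, 193.2]
tcp_rot: [179.9, 0.0, 87.9]
ft_force: [-0.8, 1.0, 0.0]
finger_gap: 0.2
grip_force: 0.0
```

```bash
python3 look.py w6; python3 ang.py w6; python3 - <<'E'
import cv2,numpy as np
a=cv2.imread('pics/fw5.png');b=cv2.imread('pics/fw6.png')
cv2.imwrite('pics/cmp.png',np.hstack([a[:560,150:550],b[:560,150:550]]))
E
```

```text
15.05 [536.4   0.  193. ] [1.79892912e+02 7.35330653e-03 8.78978274e+01]
tag_marker [274.4 108.4] 0.86 [560.2  65.6   0. ]
wheel_centre [280.4 191.2] 0.7 [558.  -3.  88.]
plunger_top [299.   51.9] 0.93 [561.8 102.  180. ]
window [237.9 109.2] 0.95 [525.8  70.2 117. ]
[187, 158, 376, 234]
(np.float64(0.11848631996658313), 3) angle 1.5162908750249007 [1.78522762 1.17296102] 0.10625406107862248
```

View pics/cmp.png

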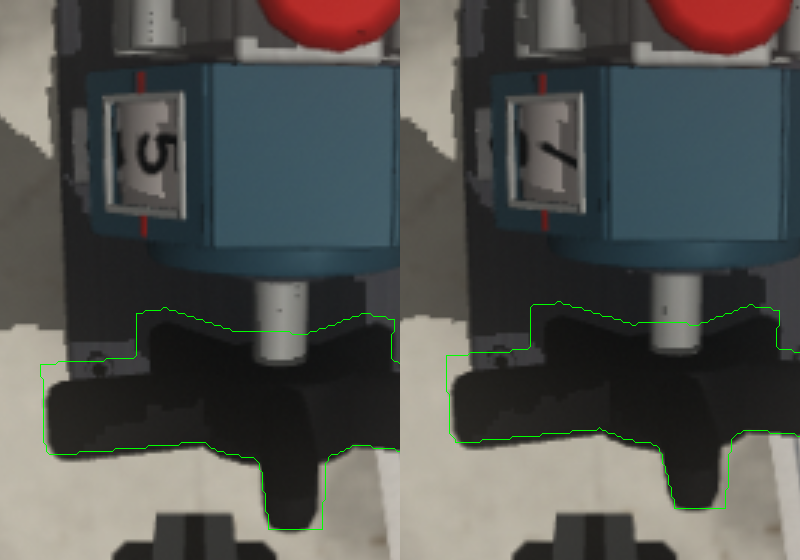

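The 7 shows in the window, and the lobe is upright to within a couple of degrees. From this steep angle the digit looks shifted by parallax, so I check it once square to the window.

Call:
step_arm(
  targets=[
    {"angular": [0, 0, 0], "dp": [0, -0.1, 0], "fingers": 1},
    {"angular": [0, 0, 0], "dp": [-0.02, -0.25, 0], "fingers": 1},
    {"angular": [0, 0, 0], "dp": [-0.05, -0.45, 0], "fingers": 1},
    {"angular": [0, 0, 0], "dp": [-0.08, -0.6, 0.08], "fingers": 1},
    {"angular": [0, 0, 0], "dp": [-0.1, -0.72, 0.16], "fingers": 1},
    {"angular": [0, 0, 0], "dp": [-0.1, -0.78, 0.215], "fingers": 1},
    {"angular": [0, 0, 0], "dp": [-0.1, -0.78, 0.215], "fingers": 1},
    {"angular": [0, 0, 0], "dp": [-0.1, -0.78, 0.215], "fingers": 1},
  ],
)

```text
time: 16.25
tool_pos: [380.3, -14.3, 149.4]
tcp_rot: [179.9, 0.0, 87.9]
ft_force: [-0.1, -0.4, -1.2]
finger_gap: 0.0
grip_force: 0.0
```

```bash
python3 look.py w7; python3 - <<'E'
from fit import *
D,P=pickle.load(open('w7.pkl','rb')); im=cv2.imread('pics/w7.png'); C=np.array([556.5,.5,88.]); yaw=np.radians(-3.2)
q=proj(np.array([C+[dx,dy,dz] for dx in(-65,65) for dy in(-14,14) for dz in(-20,60)]),P)
roi=[int(v) for v in (*q.min(0),*q.max(0))]; print(roi)
b,x,f,_=fit(im,P,C,yaw,roi); print(b,np.degrees(x[0]),x[1:],f)
s=sil(C+np.array([x[1],x[2],0]),yaw,x[0],P)
w=proj(np.array([[526.,66,115]]),P)[0].astype(int); print(w)
c0,r0=w-30; A=cv2.resize(im[r0:r0+60,c0:c0+60],(400,400),interpolation=cv2.INTER_CUBIC)
o=im.copy(); cs,_=cv2.findContours((s>.5).astype(np.uint8),0,2); cv2.drawContours(o,cs,-1,(0,255,0),1)
m=np.array([(roi[0]+roi[2])//2-60,(roi[1]+roi[3])//2-60]).clip(0,(391,263)); B=cv2.resize(o[m[1]:m[1]+120,m[0]:m[0]+120],(400,400))
cv2.imwrite('pics/v7.png',np.hstack([A,B]))
E
```

```text
16.3 [380.4 -14.3 149.6] [1.79928202e+02 8.82684555e-03 8.79059129e+01]
tag_marker [416.1 100.1] 0.58 [555.5  64.8   0. ]
wheel_centre [461.1 180. ] 0.63 [556.6   0.9  88. ]
window [464.4  99. ] 0.89 [528.   68.5 117. ]
[386, 159, 556, 231]
(np.float64(0.06743551587301587), 3) 8.702868485878094 [-5.47575928  1.36628423] 0.06210960464432686
[460 102]
```

View pics/v7.png

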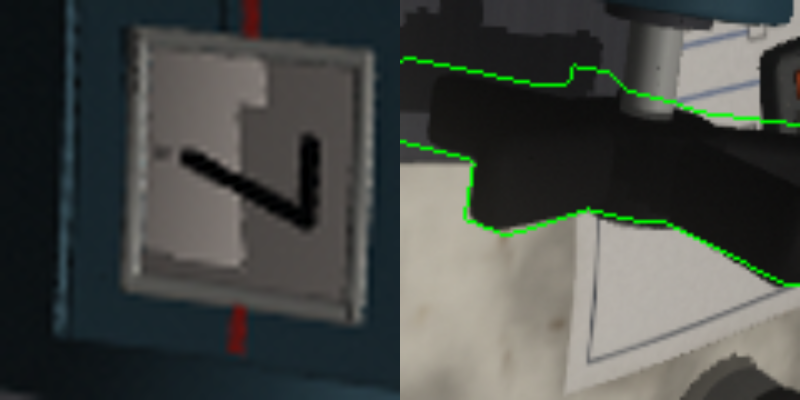

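Seen square on, the 7 is centred between the red marks: digit centre about 250 against a mark line at 243, where 14 mm is about 136 px, so under 1 mm off. Next I go above the plunger.

Call:
step_arm(
  targets=[
    {"angular": [0, 0, 0], "dp": [0, 0, -0.12], "fingers": 1},
    {"angular": [0, 0, 0], "dp": [0.05, 0.08, -0.3], "fingers": 1},
    {"angular": [0, 0, 0], "dp": [0.2, 0.25, -0.35], "fingers": 1},
    {"angular": [0, 0, 0], "dp": [0.35, 0.45, -0.35], "fingers": 1},
    {"angular": [0, 0, 0], "dp": [0.48, 0.65, -0.35], "fingers": 1},
    {"angular": [0, 0, 0], "dp": [0.58, 0.8, -0.32], "fingers": 1},
    {"angular": [0, 0, 0], "dp": [0.615, 0.884, -0.27], "fingers": 1},
    {"angular": [0, 0, 0], "dp": [0.615, 0.884, -0.25], "fingers": 1},
  ],
)

```text
time: 17.5
tool_pos: [560.8, 102.7, 197.4]
tcp_rot: [-179.9, 0.0, 88.0]
ft_force: [-1.0, -0.9, -0.8]
finger_gap: 0.3
grip_force: 0.0
```

```bash
python3 look.py w8; python3 - <<'E'
from fit import *
D,P=pickle.load(open('w8.pkl','rb')); im=cv2.imread('pics/w8.png').astype(int)
red=(im[...,2]>110)&(im[...,1]<70)&(im[...,0]<70)
n,l,st,ce=cv2.connectedComponentsWithStats(red.astype(np.uint8))
for i in range(1,n):
    if st[i,4]>150: print(st[i],ce[i].round(1),atz(ray('wrist',ce[i],P),178).round(1))
print(proj(np.array([[561.5,102,180.],[561.5,102,196]]),P))
E
```

```text
17.55 [560.  102.3 197.2] [-1.79859504e+02  2.36150483e-02  8.79283559e+01]
plunger_top [256.5 232.9] 0.82 [561.2 102.8 180. ]
window [213.6 237.4] 0.83 [524.3  68.8 117. ]
[468 124  13  36 263] [474.4 142.8] [709.2 156.9 178. ]
[[256.99981517 234.04059779]
 [257.18213535 246.87563007]]
```

Call:
step_arm(
  targets=[
    {"angular": [0, 0, 0], "dp": [0, 0.004, 0.02], "fingers": 1},
    {"angular": [0, 0, 0], "dp": [0, 0.004, 0.04], "fingers": 1},
    {"angular": [0, 0, 0], "dp": [0, 0.004, 0.06], "fingers": 1},
    {"angular": [0, 0, 0], "dp": [0, 0.004, 0.07], "fingers": 1},
    {"angular": [0, 0, 0], "dp": [0, 0.004, 0.08], "fingers": 1},
    {"angular": [0, 0, 0], "dp": [0, 0.004, 0.085], "fingers": 1},
    {"angular": [0, 0, 0], "dp": [0, 0.004, 0.09], "fingers": 1},
    {"angular": [0, 0, 0], "dp": [0, 0.004, 0.095], "fingers": 1},
  ],
)

```text
time: 18.75
tool_pos: [561.4, 102.2, 179.9]
tcp_rot: [180.0, -0.0, 87.9]
ft_force: [-2.0, -0.2, 4.2]
finger_gap: -0.1
grip_force: 2.1
```

Call:
step_arm(
  targets=[
    {"angular": [0, 0, 0], "dp": [0, 0, 0.003], "fingers": 1},
    {"angular": [0, 0, 0], "dp": [0, 0, 0.006], "fingers": 1},
    {"angular": [0, 0, 0], "dp": [0, 0, 0.009], "fingers": 1},
    {"angular": [0, 0, 0], "dp": [0, 0, 0.012], "fingers": 1},
    {"angular": [0, 0, 0], "dp": [0, 0, 0.015], "fingers": 1},
    {"angular": [0, 0, 0], "dp": [0, 0, 0.018], "fingers": 1},
    {"angular": [0, 0, 0], "dp": [0, 0, 0.02], "fingers": 1},
    {"angular": [0, 0, 0], "dp": [0, 0, 0.02], "fingers": 1},
  ],
)

```text
time: 19.75
tool_pos: [561.4, 102.2, 175.7]
tcp_rot: [180.0, -0.0, 87.9]
ft_force: [-0.9, 0.6, 3.3]
finger_gap: 0.0
grip_force: 1.7
```

Call:
step_arm(
  targets=[
    {"angular": [0, 0, 0], "dp": [0, 0, 0.002], "fingers": 1},
    {"angular": [0, 0, 0], "dp": [0, 0, 0.004], "fingers": 1},
    {"angular": [0, 0, 0], "dp": [0, 0, 0.006], "fingers": 1},
    {"angular": [0, 0, 0], "dp": [0, 0, 0.008], "fingers": 1},
    {"angular": [0, 0, 0], "dp": [0, 0, 0.01], "fingers": 1},
    {"angular": [0, 0, 0], "dp": [0, 0, 0.012], "fingers": 1},
    {"angular": [0, 0, 0], "dp": [0, 0, 0.014], "fingers": 1},
    {"angular": [0, 0, 0], "dp": [0, 0, 0.015], "fingers": 1},
  ],
)

```text
time: 20.75
tool_pos: [561.4, 102.2, 172.7]
tcp_rot: [180.0, 0.0, 87.9]
ft_force: [0.6, 0.1, 3.7]
finger_gap: 0.3
grip_force: 2.1
```

Call:
step_arm(
  targets=[
    {"angular": [0, 0, 0], "dp": [0, 0, 0.002], "fingers": 1},
    {"angular": [0, 0, 0], "dp": [0, 0, 0.004], "fingers": 1},
    {"angular": [0, 0, 0], "dp": [0, 0, 0.006], "fingers": 1},
    {"angular": [0, 0, 0], "dp": [0, 0, 0.008], "fingers": 1},
    {"angular": [0, 0, 0], "dp": [0, 0, 0.01], "fingers": 1},
    {"angular": [0, 0, 0], "dp": [0, 0, 0.011], "fingers": 1},
    {"angular": [0, 0, 0], "dp": [0, 0, 0.012], "fingers": 1},
    {"angular": [0, 0, 0], "dp": [0, 0, 0.012], "fingers": 1},
  ],
)

```text
time: 21.75
tool_pos: [561.4, 102.2, 170.3]
tcp_rot: [180.0, 0.0, 87.9]
ft_force: [1.1, 1.1, 4.3]
finger_gap: 0.1
grip_force: 2.0
```

Call:
step_arm(
  targets=[
    {"angular": [0, 0, 0], "dp": [0, 0, 0.0015], "fingers": 1},
    {"angular": [0, 0, 0], "dp": [0, 0, 0.003], "fingers": 1},
    {"angular": [0, 0, 0], "dp": [0, 0, 0.0045], "fingers": 1},
    {"angular": [0, 0, 0], "dp": [0, 0, 0.006], "fingers": 1},
    {"angular": [0, 0, 0], "dp": [0, 0, 0.0075], "fingers": 1},
    {"angular": [0, 0, 0], "dp": [0, 0, 0.009], "fingers": 1},
    {"angular": [0, 0, 0], "dp": [0, 0, 0.01], "fingers": 1},
    {"angular": [0, 0, 0], "dp": [0, 0, 0.01], "fingers": 1},
  ],
)

```text
time: 22.75
tool_pos: [561.4, 102.2, 168.3]
tcp_rot: [180.0, 0.0, 87.9]
ft_force: [1.4, -0.1, 2.8]
finger_gap: -0.4
grip_force: 1.9
```

Call:
step_arm(
  targets=[
    {"angular": [0, 0, 0], "dp": [0, 0, 0.001], "fingers": 1},
    {"angular": [0, 0, 0], "dp": [0, 0, 0.002], "fingers": 1},
    {"angular": [0, 0, 0], "dp": [0, 0, 0.003], "fingers": 1},
    {"angular": [0, 0, 0], "dp": [0, 0, 0.004], "fingers": 1},
    {"angular": [0, 0, 0], "dp": [0, 0, 0.005], "fingers": 1},
    {"angular": [0, 0, 0], "dp": [0, 0, 0.005], "fingers": 1},
    {"angular": [0, 0, 0], "dp": [0, 0, 0.005], "fingers": 1},
    {"angular": [0, 0, 0], "dp": [0, 0, 0.005], "fingers": 1},
  ],
)

```text
time: 23.75
tool_pos: [561.3, 102.2, 167.3]
tcp_rot: [-180.0, -0.0, 87.9]
ft_force: [1.8, -0.9, 4.2]
finger_gap: -0.0
grip_force: 1.9
```

Call:
step_arm(
  targets=[
    {"angular": [0, 0, 0], "dp": [0, 0, 0.001], "fingers": 1},
    {"angular": [0, 0, 0], "dp": [0, 0, 0.002], "fingers": 1},
    {"angular": [0, 0, 0], "dp": [0, 0, 0.003], "fingers": 1},
    {"angular": [0, 0, 0], "dp": [0, 0, 0.004], "fingers": 1},
    {"angular": [0, 0, 0], "dp": [0, 0, 0.004], "fingers": 1},
    {"angular": [0, 0, 0], "dp": [0, 0, 0.004], "fingers": 1},
    {"angular": [0, 0, 0], "dp": [0, 0, 0.004], "fingers": 1},
    {"angular": [0, 0, 0], "dp": [0, 0, 0.004], "fingers": 1},
  ],
)

```text
time: 24.75
tool_pos: [561.3, 102.2, 166.5]
tcp_rot: [-180.0, 0.0, 87.9]
ft_force: [2.7, -0.1, 4.5]
finger_gap: 0.1
grip_force: 1.8
```

Call:
step_arm(
  targets=[
    {"angular": [0, 0, 0], "dp": [0, 0, 0.001], "fingers": 1},
    {"angular": [0, 0, 0], "dp": [0, 0, 0.002], "fingers": 1},
    {"angular": [0, 0, 0], "dp": [0, 0, 0.002], "fingers": 1},
    {"angular": [0, 0, 0], "dp": [0, 0, 0.002], "fingers": 1},
    {"angular": [0, 0, 0], "dp": [0, 0, 0.002], "fingers": 1},
    {"angular": [0, 0, 0], "dp": [0, 0, 0.002], "fingers": 1},
    {"angular": [0, 0, 0], "dp": [0, 0, 0.002], "fingers": 1},
    {"angular": [0, 0, 0], "dp": [0, 0, 0.002], "fingers": 1},
  ],
)

```text
time: 25.75
tool_pos: [561.3, 102.2, 166.1]
tcp_rot: [-180.0, -0.0, 87.9]
ft_force: [2.8, -0.3, 4.5]
finger_gap: -0.1
grip_force: 2.0
```

Call:
step_arm(
  targets=[
    {"angular": [0, 0, 0], "dp": [0, 0, 0.001], "fingers": 1},
    {"angular": [0, 0, 0], "dp": [0, 0, 0.002], "fingers": 1},
    {"angular": [0, 0, 0], "dp": [0, 0, 0.002], "fingers": 1},
    {"angular": [0, 0, 0], "dp": [0, 0, 0.002], "fingers": 1},
    {"angular": [0, 0, 0], "dp": [0, 0, 0.002], "fingers": 1},
    {"angular": [0, 0, 0], "dp": [0, 0, 0.002], "fingers": 1},
    {"angular": [0, 0, 0], "dp": [0, 0, 0.002], "fingers": 1},
    {"angular": [0, 0, 0], "dp": [0, 0, 0.002], "fingers": 1},
  ],
)

```text
time: 26.75
tool_pos: [561.4, 102.2, 166.1]
tcp_rot: [180.0, -0.0, 87.9]
ft_force: [-0.1, 0.8, 6.6]
finger_gap: 0.1
grip_force: 3.1
```

Position has stopped and the force is rising, so this looks like the stop. One more small press to confirm.

Call:
step_arm(
  targets=[
    {"angular": [0, 0, 0], "dp": [0, 0, 0.001], "fingers": 1},
    {"angular": [0, 0, 0], "dp": [0, 0, 0.002], "fingers": 1},
    {"angular": [0, 0, 0], "dp": [0, 0, 0.002], "fingers": 1},
    {"angular": [0, 0, 0], "dp": [0, 0, 0.002], "fingers": 1},
    {"angular": [0, 0, 0], "dp": [0, 0, 0.002], "fingers": 1},
    {"angular": [0, 0, 0], "dp": [0, 0, 0.002], "fingers": 1},
    {"angular": [0, 0, 0], "dp": [0, 0, 0.002], "fingers": 1},
    {"angular": [0, 0, 0], "dp": [0, 0, 0.002], "fingers": 1},
  ],
)

```text
time: 27.75
tool_pos: [561.4, 102.2, 166.0]
tcp_rot: [180.0, -0.0, 87.9]
ft_force: [-0.8, -0.5, 8.9]
finger_gap: -0.1
grip_force: 4.3
```

Call:
step_arm(
  targets=[
    {"angular": [0, 0, 0], "dp": [0, 0, 0.001], "fingers": 1},
    {"angular": [0, 0, 0], "dp": [0, 0, 0.002], "fingers": 1},
    {"angular": [0, 0, 0], "dp": [0, 0, 0.003], "fingers": 1},
    {"angular": [0, 0, 0], "dp": [0, 0, 0.004], "fingers": 1},
    {"angular": [0, 0, 0], "dp": [0, 0, 0.004], "fingers": 1},
    {"angular": [0, 0, 0], "dp": [0, 0, 0.004], "fingers": 1},
    {"angular": [0, 0, 0], "dp": [0, 0, 0.004], "fingers": 1},
    {"angular": [0, 0, 0], "dp": [0, 0, 0.004], "fingers": 1},
  ],
)

```text
time: 28.75
tool_pos: [561.5, 102.2, 166.0]
tcp_rot: [180.0, -0.0, 87.9]
ft_force: [-3.8, -0.4, 13.4]
finger_gap: 0.1
grip_force: 6.6
```

The plunger is home against the rigid stop: 166.0 mm, 13.9 mm of travel, 13 N. Lifting clear.

Call:
step_arm(
  targets=[
    {"angular": [0, 0, 0], "dp": [0, 0, -0.02], "fingers": 1},
    {"angular": [0, 0, 0], "dp": [0, 0, -0.08], "fingers": 1},
    {"angular": [0, 0, 0], "dp": [0, 0, -0.16], "fingers": 1},
    {"angular": [0, 0, 0], "dp": [0, 0, -0.25], "fingers": 1},
    {"angular": [0, 0, 0], "dp": [0, 0, -0.35], "fingers": 1},
    {"angular": [0, 0, 0], "dp": [0, 0, -0.4], "fingers": 1},
    {"angular": [0, 0, 0], "dp": [0, 0, -0.4], "fingers": 1},
    {"angular": [0, 0, 0], "dp": [0, 0, -0.4], "fingers": 1},
  ],
)

```text
time: 29.75
tool_pos: [561.0, 102.2, 243.7]
tcp_rot: [-179.9, 0.0, 87.9]
ft_force: [-0.2, -0.2, 0.3]
finger_gap: 0.0
grip_force: 0.0
```

```bash
python3 -c "
from bench import *
s=sense();print(s['tool_pos'],s['ft_force']);print(hand_in())"
```

```text
[560.97567177 102.18371994 243.7197642 ] [-0.18520978 -0.23090099  0.3016639 ]
the job is handed in; nothing more can be done
None
```

I rolled the drum to 7 and pressed the plunger home against its stop (about 14 mm of travel, highest force reading about 13 N), then lifted the arm clear and handed the job in at about 30 s; no verdict was returned.

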